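# Draw the parcel gauge's sprung rod to the length mark and hold it

## Robot

A 7-joint arm with a two-finger parallel gripper is mounted at the origin on a cart in front of the work surface, level with it; the furniture and walls round the work are solid. World frame = base frame: x ahead of the robot, y to its left, z up, the work surface at z = 0. Lengths are in m, angles in rad, forces in N, time in s.
With the tool pointing down it reaches from about 0.4 to 0.925 m from the base axis. Payload 4.1 kg.
Tool frame: the origin (TCP) lies at the very end of the fingers, on their centre line; the grasp point (between the pads) lies 19 mm behind it; z points along the fingers, y is the line along which they close (so a half turn about z gives the same grasp; the last joint's range is limited). The gripper opens to 85 mm and grips with 20 to 120 N. Pads are 22 mm wide; open, the fingers measure 114 mm over their backs; the gripper's body (76 mm by 85 mm) begins 54 mm behind the grasp point. The pads swing forward as they close: fully open they stand 13 mm farther back than shut.
Start: joints at [1.137, 0.398, 0.045, 1.537, -0.019, 1.207, -0.051], TCP at [0.214, -0.614, 0.231] pointing down, gripper open.
Joint ranges: [-2.82, 2.82], [-0.49, 2.23], [-1.37, 1.46], [0, 2.46], [-1.36, 4.5], [0.23, 2], [-2.94, 2.94]. Speed limits (rad/s): [2.57, 2.57, 3.14, 3.14, 3.14, 3.14, 3.14].

## Interface

Orientations are given as a 3x3 rotation matrix whose columns are the frame's x, y, z axes.
In Python, from plant import * gives the robot as it stands.
- The arm moves only by the tool jog_arm, never from a script. Its argument "steps" is a list of rows, each a list of 6 numbers: the shift along the world's x, y, z in m, then the turn, a rotation vector about the world's x, y, z in degrees. A call has exactly 8 rows; each row is the pose to reach, as a shift and turn from the pose commanded when the call began; what a row does not reach only later rows make up. A row lasts 1/10 s, in which the tool goes at most 50 mm and 8.59 degrees, less where a joint would pass 70% of its speed; a pose out of reach is approached as far as the arm can. A call with a gripper value outside its range is refused whole. "gripper" is the opening, from -1 (shut) to 1 (fully open), set as the call begins (left out, the last holds). The fingers move at their own pace and stop on an object; "force" is the grip in N (left out, the last holds). Time passes only in rows, so rows that repeat a pose let the fingers close, or fill a call up. It gives the time, the measured TCP pose, the force, the opening and the grip force at its end, in the units of the state.
- get_obs(): the state, without advancing time (a new reading comes with each control period).
- capture(name): name is "scene" or "top"; returns the picture (480x640x3 uint8, blue, green, red); there is no depth.
- camera_model(name): a dict with "K" (3x3 intrinsics, pixels), "D" ([k1, k2, p1, p2, k3] as OpenCV has them; the pictures are not rectified), "R" (3x3) and "t" (3): a world point X has camera coordinates R X + t. Camera axes: x right, y down, z forward; pixel columns grow to the right and rows downward; lengths in m; the calibration is good to about 2 mm. A picture is of the moment at which its call begins. camera_model takes no time and is no camera call.
- job_done(): hands the job in; it is judged then, once.
The state is a dict: "time_s": time; "q": joint angles; "joint_vel": joint speeds; "effort": joint torques, N m; "eef_pos": TCP position; "tool_rot": TCP orientation; "force": force on the tool from outside, world axes, zero at the start; "ft_torque": the same for the moment, N m; "width": finger opening in m; "gripper_force": force on a finger pad.
Only numpy, scipy, OpenCV 4.12 (cv2) and the standard library are available. Lean on these libraries where they do the work, as an engineer would, in place of code of your own. Each camera call takes 0.05 s, during which the arm holds its last target. There are 200 camera calls.

## Task

Set the parcel length gauge for a colleague who is about to check a parcel: slide the gauge's blue cover fully back over the housing, then take the yellow handle under it and pull the sprung telescoping rod out until the white end plate stands level with the middle of the red length mark. Finish still holding the handle there, steady, with the cover left open - let go and the spring pulls it back; do not disturb the other things on the table.

Things in the scene. Friction and masses are not known exactly. Their poses are not given: they have to be found in the camera images.
- parcel_gauge: Grey parcel length gauge fixed to the table, 400 x 160 mm, walls 48 mm high. Origin: centre of underside, on the table; x along the gauge, the way the rod pulls out; y across, z up. Solid housing (spring inside) from x -200 to -55 mm, then to x +195 mm a trough 136 mm wide inside, floor at 6 mm. The cover starts over the housing end of the trough, hiding the handle; the far end is open on top
- gauge_cover (a joint): Flat blue sliding cover, 125 mm long, 150 wide, 4 thick, its top 53 mm above the table. 0 = over the parked handle; 0.125 m = fully open, slid along the gauge's -x onto the top of the housing, at its stop. Starts between 0 and 0.015; about 2 N of friction, stays where it is left
- cover_handle (a point): Top centre of the black block handle in the middle of the cover: 22 mm along the gauge, 40 mm across it, standing 25 mm above the cover (its top 78 mm above the table)
- rod_handle: Telescoping steel rod with its yellow ribbed handle, a block 36 mm along the gauge, 18 across, 33 high. Origin: the block's centre, 26.5 mm above the table, on the gauge's centre line, at gauge x +5 mm parked; axes as the gauge. It slides along gauge +x, 130 mm to its stop; a spring pulls back, 3 N parked, 11 N at 100 mm. Free room: 59 mm each side, 42 to the housing, 25 to the plate
- plate_top (a point): Top edge, mid-width and mid-thickness, of the white end plate (black band along its top) that rides on the rod 45 mm ahead of the handle's centre: 4 mm thick along the gauge, 116 wide, top 41 mm above the table. At gauge x +50 mm when parked, under the cover
- length_mark: Red clip fixed over the gauge's +y side wall, the length mark: 10 mm wide along the gauge, its tongue reaching in over the trough. Origin: mid-width of the clip, on top of the wall, 48 mm above the table; axes as the gauge. Its gauge x differs each time, +98 to +152 mm, so the rod must come out 48 to 102 mm
- parcel: Bystander to leave alone: brown taped cardboard parcel, 92x135x65 mm. Origin at the centre of its underside
- stapler: Bystander to leave alone: red and black desk stapler, 36x150x53 mm. Origin at the centre of its underside
- calculator: Bystander to leave alone: dark pocket calculator, 140x85x18 mm. Origin at the centre of its underside
- packing_tape: Bystander to leave alone: beige roll of packing tape lying flat, 98 mm across and 48 mm. Origin at the centre of its underside
- moistener: Bystander to leave alone: green bottle with white cap, 33 mm across and 95 mm. Origin at the centre of its underside
- rubber_stamp: Bystander to leave alone: wooden-handled rubber stamp, 27x62x75 mm. Origin at the centre of its underside

How it is judged:
By the outcome, as a careful person would: the job done as asked, in the order asked, and still so for the second after the job is handed in, while the arm keeps its last pose, push and grip.
It also fails if it takes over 42 s, if anything falls off the work surface, if the arm or the gripper's body presses on something with over 40 N, if the wrist force passes 120 N, or if a joint passes its speed limit or range.

## Working session

There is one attempt and no reset: what is moved stays moved. The work goes in short steps, Python scripts to look and compute and a tool call to move; the robot and the scene stay as the last step left them, time stands still between calls to the robot, and variables do not carry over. Pictures are saved under pics/ and viewed, at most 10 in all, crops included, and the job is handed in when it is done.

Besides the shell and the picture viewer there is one more tool, called after "Request:" in YAML: its name, and indented under it one key for each argument. jog_arm: Moves the arm, as the interface text tells. Its arguments: {"type":"object","properties":{"steps":{"type":"array"},"gripper":{"type":"number"},"force":{"type":"number"}},"required":["steps"]}

```bash
mkdir -p pics
python3 - <<'E'
from plant import *
import cv2
o=get_obs();print(o['time_s'],o['eef_pos'],o['tool_rot'],o['width'],o['force'])
for n in('scene','top'):
    cv2.imwrite(f'pics/{n}0.png',capture(n));m=camera_model(n);print(n,m['K'],m['D'],m['R'],m['t'])
E
```

```text
0.0 [ 0.21338391 -0.61329626  0.23028654] [[ 9.44427217e-01  3.28719726e-01 -7.57607623e-04]
 [ 3.28720573e-01 -9.44425563e-01  1.77241544e-03]
 [-1.32876085e-04 -1.92295860e-03 -9.99998142e-01]] 0.0852057205946097 [ 0.67684135 -0.32598771 -0.81010764]
scene [[463.28192946   0.         320.8580067 ]
 [  0.         463.28192946 233.34645257]
 [  0.           0.           1.        ]] [-0.04133248  0.          0.          0.          0.        ] [[-0.88563129 -0.46409573  0.01650368]
 [-0.27776833  0.50091397 -0.81971333]
 [ 0.37215853 -0.73054797 -0.57253619]] [0.5146896  0.16234634 1.48893731]
top [[560.84024084   0.         325.00489554]
 [  0.         560.84024084 232.31939839]
 [  0.           0.           1.        ]] [0.01497285 0.         0.         0.         0.        ] [[ 0.02230726 -0.99969407  0.01068393]
 [-0.99538081 -0.02320662 -0.09315849]
 [ 0.09337792 -0.00855647 -0.99559397]] [0.09351274 0.54294128 1.43798637]
```

View pics/top0.png

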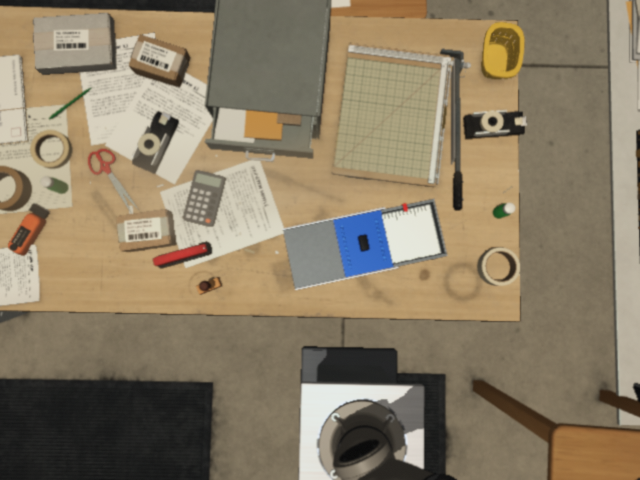

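View pics/scene0.png

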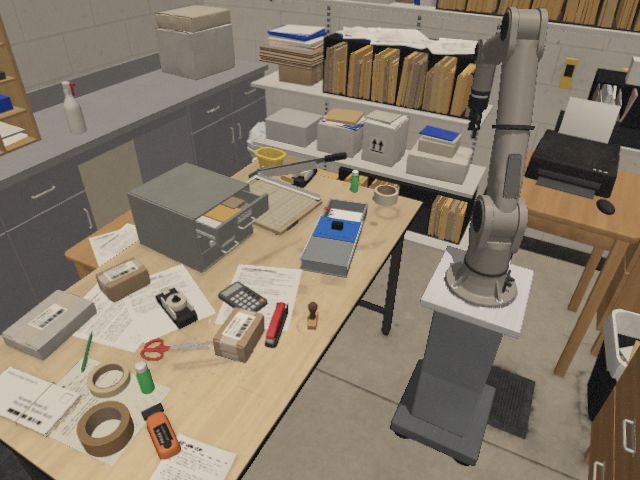

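Top view: the gauge runs from about (285,258) to (443,230). The blue cover's black block is at (363,243) and the red mark at (405,208). I'll enlarge that area.

```bash
cat > h.py <<'E'
import numpy as np,cv2
from plant import *
def px2w(n,uv,z):
    m=camera_model(n);K,D,R,t=[np.array(m[k],float) for k in('K','D','R','t')]
    p=cv2.undistortPoints(np.array(uv,float).reshape(-1,1,2),K,D).reshape(-1,2)
    d=np.c_[p,np.ones(len(p))]@R; c=-R.T@t
    return c+d*((np.array(z)-c[2])/d[:,2])[:,None] if np.ndim(z) else c+d*((z-c[2])/d[:,2])[:,None]
def crop(n,x,y,w,h,s,f,img=None):
    im=capture(n) if img is None else img
    cv2.imwrite(f,cv2.resize(im[y:y+h,x:x+w],None,fx=s,fy=s,interpolation=cv2.INTER_CUBIC))
def proj(n,P):
    m=camera_model(n);R=np.array(m['R'],float)
    return cv2.projectPoints(np.array(P,float),cv2.Rodrigues(R)[0],np.array(m['t'],float),np.array(m['K']),np.array(m['D']))[0].reshape(-1,2)
E
python3 - <<'E'
from h import *
crop('top',275,190,180,110,4,'pics/c1.png',cv2.imread('pics/top0.png'))
E
```

```text
(no output)
```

View pics/c1.png

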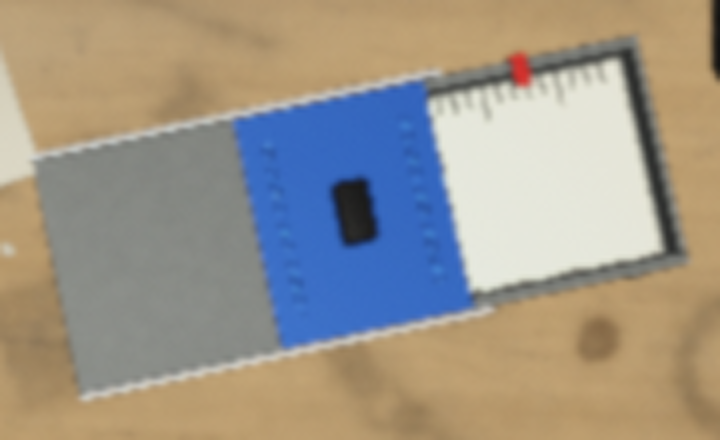

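```bash
cat >> h.py <<'E'
def full(c,s=4,o=(275,190)): return (np.array(c,float)+.5)/s-.5+np.array(o)
E
python3 - <<'E'
from h import *
c=px2w('top',full([(34,158),(80,398),(686,260),(636,38)]),.048)
print(c)
print([np.linalg.norm(c[i]-c[(i+1)%4]) for i in range(4)])
L=np.array([[-.2,.08],[-.2,-.08],[.2,-.08],[.2,.08]])
o=c.mean(0)[:2];A=c[:,:2]-o
U,S,V=np.linalg.svd(A.T@L);R=U@V
print('o',o,'R',R,'yaw',np.degrees(np.arctan2(R[1,0],R[0,0])),'res',A-L@R.T)
h=px2w('top',full([(354,211)]),.078)[:,:2]
m=px2w('top',full([(521,69)]),.050)[:,:2]
e=px2w('top',full([(236,118),(280,348),(427,82),(472,303)]),.053)[:,:2]
for n,p in(('handle',h),('mark',m),('cover edges',e)): print(n,p,(p-o)@R)
E
```

```text
[[ 0.54422103  0.21369116  0.048     ]
 [ 0.3917727   0.18000797  0.048     ]
 [ 0.48835863 -0.20537716  0.048     ]
 [ 0.6311984  -0.17272114  0.048     ]]
[np.float64(0.15612511409981034), np.float64(0.3973040836050292), np.float64(0.14652514480760362), np.float64(0.39608019721996435)]
o [0.51388769 0.00390021] R [[ 0.22977271  0.97324432]
 [-0.97324432  0.22977271]] yaw -76.71630943592751 res [[-0.00157166 -0.00323973]
 [ 0.0016991  -0.00015929]
 [ 0.00637594  0.00375332]
 [-0.00650337 -0.0003543 ]]
handle [[0.51256378 0.0100817 ]] [[-0.0063203   0.00013185]]
mark [[ 0.60895279 -0.09824448]] [[0.1212551 0.0690515]]
cover edges [[ 0.57251017  0.08477498]
 [ 0.42619922  0.05377247]
 [ 0.59867087 -0.03743201]
 [ 0.45751991 -0.0679254 ]] [[-0.06524107  0.07563681]
 [-0.06868631 -0.07388303]
 [ 0.05970721  0.07301773]
 [ 0.05695209 -0.07136318]]
```

Request:
jog_arm:
  steps:
    - [0.01,0.02,0,0,0,3]
    - [0.03,0.06,0,0,0,9]
    - [0.05,0.1,0,0,0,15]
    - [0.07,0.145,0,0,0,21]
    - [0.09,0.19,0,0,0,27]
    - [0.11,0.235,0,0,0,33]
    - [0.13,0.275,0,0,0,39]
    - [0.15,0.315,0,0,0,45]
  gripper: 1
  force: 60

```text
time_s: 0.9
eef_pos: [0.3639, -0.2969, 0.2311]
tool_rot: [[0.431, 0.902, -0.0], [0.902, -0.431, -0.0], [-0.0, -0.0, -1.0]]
force: [1.2, 0.2, 1.0]
width: 0.0853
gripper_force: 0.0
```

Request:
jog_arm:
  steps:
    - [0.02,0.04,-0.01,0,0,6]
    - [0.04,0.08,-0.02,0,0,12]
    - [0.06,0.125,-0.035,0,0,18]
    - [0.08,0.17,-0.05,0,0,24]
    - [0.1,0.215,-0.065,0,0,30]
    - [0.125,0.26,-0.08,0,0,35]
    - [0.14,0.295,-0.09,0,0,39]
    - [0.149,0.309,-0.1,0,0,39]

```text
time_s: 1.7
eef_pos: [0.5135, 0.0159, 0.1308]
tool_rot: [[-0.236, 0.972, 0.001], [0.972, 0.236, 0.003], [0.003, 0.002, -1.0]]
force: [0.1, -0.0, 0.4]
width: 0.0856
gripper_force: 0.0
```

Run:
```python
from h import *
o=get_obs();print(o['time_s'],o['eef_pos'],o['tool_rot'],o['width'],o['force'],o['q'])
crop('scene',270,170,130,110,6,'pics/c2.png')
```

```text
1.7 [0.51348313 0.01592313 0.13078805] [[-2.35962365e-01  9.71761932e-01  7.14428209e-04]
 [ 9.71757012e-01  2.35958642e-01  3.43915295e-03]
 [ 3.17346241e-03  1.50576129e-03 -9.99993831e-01]] 0.08557247070725929 [ 0.09821977 -0.04711505  0.40724901] [ 0.37796611  0.30223259 -0.57678243  1.95778104  0.19884727  0.93638467
 -0.05826929]
```

View pics/c2.png

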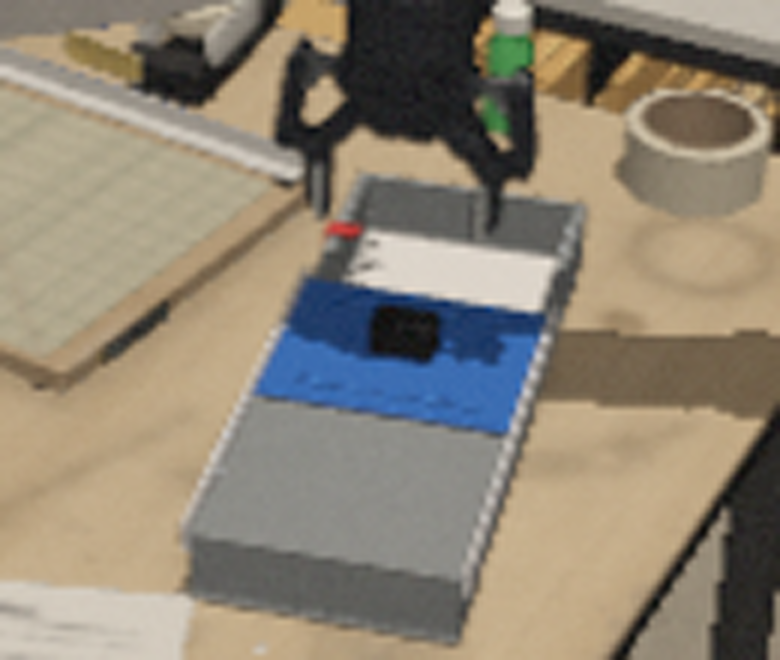

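The scene view shows the open gripper about 10 cm above the gauge, fingers along its width. The black block is at crop (405,332) and the red clip at (342,230). I'll cross-check the estimates in this view.

Run:
```python
from h import *
p=proj('scene',[[.5126,.0101,.078],[.609,-.0982,.05]])
print((p-[270,170]+.5)*6-.5)
print(px2w('scene',full([(405,318)],6,(270,170)),.078),px2w('scene',full([(342,230)],6,(270,170)),.05))
```

```text
[[405.52164804 316.12375745]
 [342.00375227 229.30216768]]
[[0.51199602 0.01203465 0.078     ]] [[ 0.60862094 -0.09745319  0.05      ]]
```

Request:
jog_arm:
  steps:
    - [0,0,-0.01,0,0,0]
    - [0,0,-0.03,0,0,0]
    - [0,0,-0.05,0,0,0]
    - [0,0,-0.063,0,0,0]
    - [0,0,-0.069,0,0,0]
    - [0,0,-0.073,0,0,0]
    - [0,0,-0.073,0,0,0]
    - [0,0,-0.073,0,0,0]

```text
time_s: 2.55
eef_pos: [0.5132, 0.01, 0.059]
tool_rot: [[-0.228, 0.974, 0.001], [0.974, 0.228, -0.0], [-0.0, 0.001, -1.0]]
force: [-0.2, -0.0, 0.9]
width: 0.0851
gripper_force: 0.0
```

Request:
jog_arm:
  steps:
    - [0,0,0,0,0,0]
    - [0,0,0,0,0,0]
    - [0,0,0,0,0,0]
    - [0,0,0,0,0,0]
    - [0,0,0,0,0,0]
    - [0,0,0,0,0,0]
    - [0,0,0,0,0,0]
    - [0,0,0,0,0,0]
  gripper: -1
  force: 40

```text
time_s: 3.35
eef_pos: [0.5118, 0.0098, 0.0588]
tool_rot: [[-0.228, 0.974, -0.002], [0.974, 0.228, -0.001], [-0.001, -0.002, -1.0]]
force: [-4.2, -0.5, 6.1]
width: 0.039
gripper_force: 41.0
```

Request:
jog_arm:
  steps:
    - [-0.002,0.008,0,0,0,0]
    - [-0.006,0.025,0,0,0,0]
    - [-0.01,0.042,0,0,0,0]
    - [-0.014,0.059,0,0,0,0]
    - [-0.018,0.076,0,0,0,0]
    - [-0.022,0.092,0,0,0,0]
    - [-0.0245,0.103,0,0,0,0]
    - [-0.025,0.105,0,0,0,0]

```text
time_s: 4.15
eef_pos: [0.4867, 0.1158, 0.0588]
tool_rot: [[-0.229, 0.973, -0.001], [0.973, 0.229, -0.001], [-0.001, -0.001, -1.0]]
force: [-2.8, -2.7, 7.1]
width: 0.0393
gripper_force: 41.1
```

Request:
jog_arm:
  steps:
    - [-0.0005,0.002,0,0,0,0]
    - [-0.001,0.004,0,0,0,0]
    - [-0.001,0.004,0,0,0,0]
    - [-0.001,0.004,0,0,0,0]
    - [-0.001,0.004,0,0,0,0]
    - [-0.001,0.004,0,0,0,0]
    - [-0.001,0.004,0,0,0,0]
    - [-0.001,0.004,0,0,0,0]

```text
time_s: 4.95
eef_pos: [0.4861, 0.1185, 0.0588]
tool_rot: [[-0.228, 0.974, -0.001], [0.974, 0.228, -0.001], [-0.001, -0.001, -1.0]]
force: [-3.8, -1.5, 8.0]
width: 0.0391
gripper_force: 41.1
```

Request:
jog_arm:
  steps:
    - [-0.0005,0.002,0,0,0,0]
    - [-0.001,0.003,0,0,0,0]
    - [-0.001,0.004,0,0,0,0]
    - [-0.001,0.004,0,0,0,0]
    - [-0.001,0.004,0,0,0,0]
    - [-0.001,0.004,0,0,0,0]
    - [-0.001,0.004,0,0,0,0]
    - [-0.001,0.004,0,0,0,0]

```text
time_s: 5.75
eef_pos: [0.486, 0.1191, 0.0588]
tool_rot: [[-0.227, 0.974, -0.0], [0.974, 0.227, -0.006], [-0.006, -0.002, -1.0]]
force: [-2.1, -8.4, 8.0]
width: 0.0393
gripper_force: 41.2
```

Request:
jog_arm:
  steps:
    - [0.001,-0.003,0,0,0,0]
    - [0.001,-0.003,0,0,0,0]
    - [0.001,-0.003,0,0,0,0]
    - [0.001,-0.003,0,0,0,0]
    - [0.001,-0.003,0,0,0,0]
    - [0.001,-0.003,0.01,0,0,0]
    - [0.001,-0.003,0.03,0,0,0]
    - [0.001,-0.003,0.05,0,0,0]
  gripper: 1

```text
time_s: 6.55
eef_pos: [0.4864, 0.1203, 0.1093]
tool_rot: [[-0.229, 0.974, -0.0], [0.974, 0.229, 0.0], [0.0, -0.0, -1.0]]
force: [1.1, 0.1, -0.9]
width: 0.0856
gripper_force: 0.0
```

Request:
jog_arm:
  steps:
    - [0.001,-0.005,0.015,0,0,0]
    - [0.004,-0.02,0.025,0,0,0]
    - [0.01,-0.045,0.03,0,0,0]
    - [0.016,-0.07,0.03,0,0,0]
    - [0.022,-0.095,0.03,0,0,0]
    - [0.026,-0.112,0.03,0,0,0]
    - [0.028,-0.12,0.03,0,0,0]
    - [0.028,-0.12,0.03,0,0,0]
  gripper: 0.4

```text
time_s: 7.35
eef_pos: [0.5148, -0.0012, 0.1386]
tool_rot: [[-0.226, 0.974, 0.0], [0.974, 0.226, -0.0], [-0.0, 0.0, -1.0]]
force: [-0.1, 0.1, 0.0]
width: 0.0597
gripper_force: 0.0
```

Run:
```python
from h import *
o=get_obs();print(o['time_s'],o['eef_pos'],o['width'],o['force'])
a=cv2.resize(capture('scene')[170:280,290:370],None,fx=5,fy=5,interpolation=2)
b=cv2.resize(capture('top')[190:300,275:355],None,fx=5,fy=5,interpolation=2)
cv2.imwrite('pics/c3.png',np.hstack([a,b]))
for q in([.515,-.001,.043],[.515+.0103,-.001-.0438,.041]):
    print((proj('scene',q)-[290,170]+.5)*5-.5)
```

```text
7.35 [ 0.51476893 -0.00119054  0.13856041] 0.05965476057894187 [-0.06682323  0.05440787  0.03543042]
[[239.84605783 295.72912258]]
[[253.2975447  264.55765356]]
```

View pics/c3.png

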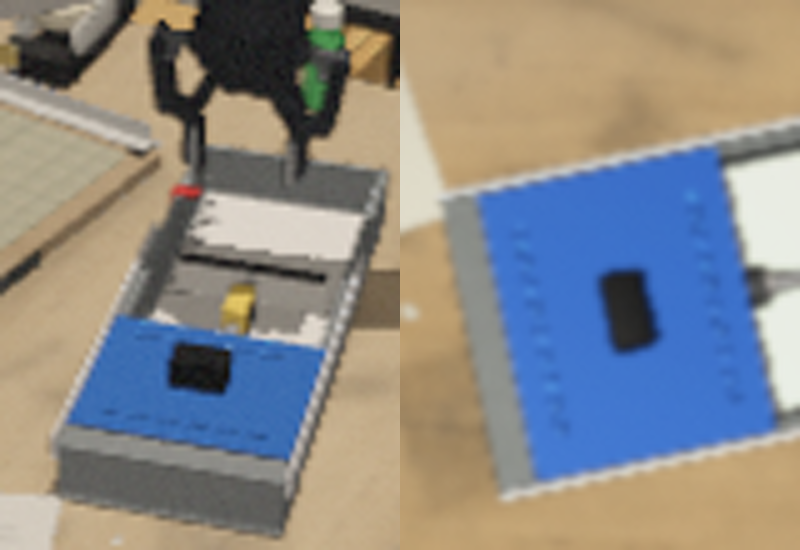

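The cover is fully open, with its edge at the housing's end. The yellow handle top is at (240,294) and the plate's black band at (253,266), both as predicted. Next I descend and grip.

Request:
jog_arm:
  steps:
    - [0,0,-0.015,0,0,0]
    - [0,0,-0.045,0,0,0]
    - [0,0,-0.075,0,0,0]
    - [0,0,-0.095,0,0,0]
    - [0,0,-0.11,0,0,0]
    - [0,0,-0.119,0,0,0]
    - [0,0,-0.122,0,0,0]
    - [0,0,-0.122,0,0,0]

```text
time_s: 8.25
eef_pos: [0.515, 0.0004, 0.0166]
tool_rot: [[-0.229, 0.974, 0.001], [0.974, 0.229, 0.0], [0.0, 0.001, -1.0]]
force: [-0.4, -0.5, 0.7]
width: 0.0599
gripper_force: 0.0
```

Request:
jog_arm:
  steps:
    - [0,0,0,0,0,0]
    - [0,0,0,0,0,0]
    - [0,0,0,0,0,0]
    - [0,0,0,0,0,0]
    - [0,0,0,0,0,0]
    - [0,0,0,0,0,0]
    - [0,0,0,0,0,0]
    - [0,0,0,0,0,0]
  gripper: -1
  force: 80

```text
time_s: 9.05
eef_pos: [0.5141, -0.0003, 0.0172]
tool_rot: [[-0.228, 0.974, -0.001], [0.974, 0.228, -0.001], [-0.001, -0.001, -1.0]]
force: [-3.4, -0.5, 6.9]
width: 0.0165
gripper_force: 78.7
```

Request:
jog_arm:
  steps:
    - [0.001,-0.005,0,0,0,0]
    - [0.003,-0.014,0,0,0,0]
    - [0.006,-0.025,0,0,0,0]
    - [0.0085,-0.036,0,0,0,0]
    - [0.011,-0.047,0,0,0,0]
    - [0.013,-0.056,0,0,0,0]
    - [0.015,-0.063,0,0,0,0]
    - [0.016,-0.068,0,0,0,0]

```text
time_s: 9.85
eef_pos: [0.5294, -0.0648, 0.0172]
tool_rot: [[-0.229, 0.973, -0.003], [0.973, 0.229, 0.003], [0.004, -0.002, -1.0]]
force: [-5.3, 7.5, 9.0]
width: 0.0166
gripper_force: 79.1
```

Request:
jog_arm:
  steps:
    - [0,0,0,0,0,0]
    - [0,0,0,0,0,0]
    - [0,0,0,0,0,0]
    - [0,0,0,0,0,0]
    - [0,0,0,0,0,0]
    - [0,0,0,0,0,0]
    - [0,0,0,0,0,0]
    - [0,0,0,0,0,0]

```text
time_s: 10.65
eef_pos: [0.5292, -0.0641, 0.0172]
tool_rot: [[-0.23, 0.973, -0.003], [0.973, 0.23, 0.003], [0.004, -0.002, -1.0]]
force: [-6.0, 6.7, 8.8]
width: 0.0166
gripper_force: 79.1
```

Run:
```python
from h import *
o=get_obs();print(o['time_s'],o['eef_pos'],o['width'],o['force'])
f=lambda n:np.mean([capture(n).astype(float) for _ in range(4)],0).astype(np.uint8)
s=f('scene');t=f('top');cv2.imwrite('pics/s4.png',s);cv2.imwrite('pics/t4.png',t)
a=cv2.resize(s[185:245,315:365],None,fx=8,fy=8,interpolation=2)
b=cv2.resize(t[195:255,375:425],None,fx=8,fy=8,interpolation=2)
cv2.imwrite('pics/c4.png',np.hstack([a,b]))
```

```text
10.65 [ 0.52918277 -0.06412863  0.01719305] 0.016578073155502478 [-6.00474369  6.74307858  8.77076649]
```

View pics/c4.png

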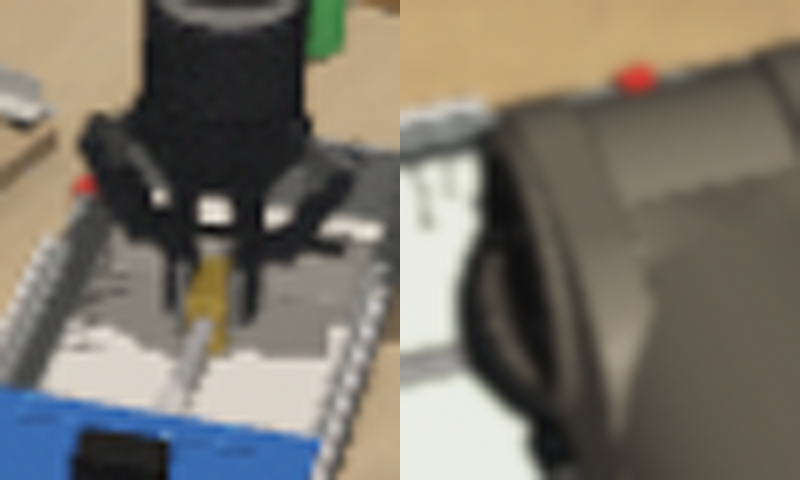

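The gripper hides most of the plate, but the red mark shows in both views: left panel (87,186), right panel (637,77). I'll locate the mark by segmentation relative to the cover, whose edges at the stop are at gauge x −180 and −55, and to the parked plate.

Run:
```python
from h import *
R=np.array([[.2298,.9732],[-.9732,.2298]]);o=np.array([.51389,.0039])
def seg(im,kind,box):
    h=cv2.cvtColor(im,cv2.COLOR_BGR2HSV).astype(int);H,S,V=h[...,0],h[...,1],h[...,2]
    m=((H<8)|(H>172))&(S>130)&(V>90) if kind=='red' else (H>100)&(H<125)&(S>130)&(V>60)
    k=np.zeros_like(m);x0,y0,x1,y1=box;k[y0:y1,x0:x1]=1;m&=k
    return m
def g(n,uv,z): return (px2w(n,uv,z)[:,:2]-o)@R*1000
for f,n in(('top0','top'),('t4','top'),('scene0','scene'),('s4','scene')):
    im=cv2.imread(f'pics/{f}.png')
    big=cv2.resize(im,None,fx=4,fy=4,interpolation=2)
    box=(390,200,420,216) if n=='top' else (318,200,335,215)
    bb=(270,190,460,300) if n=='top' else (280,180,390,280)
    for k,b,z in(('red',box,.050),('blue',bb,.053)):
        m=seg(big,k,[4*v for v in b]);ys,xs=np.nonzero(m)
        if not len(xs): print(f,k,'none');continue
        P=g(n,(np.c_[xs,ys]+.5)/4-.5,z)
        if k=='red': print(f,k,len(xs),P.mean(0),P.min(0),P.max(0))
        else:
            r=[]
            for y in range(-55,60,10):
                Q=P[abs(P[:,1]-y)<5]
                if len(Q): r.append((y,round(Q[:,0].min(),1),round(Q[:,0].max(),1)))
            print(f,k,r)
# parked plate from c3 (scene, 5x)
c=cv2.imread('pics/c3.png')[:,:400];gr=cv2.cvtColor(c,6).astype(float)
for x in range(195,325,15):
    y0=int(256+(x-182)*22/143);w=np.clip(110-gr[y0-10:y0+11,x-1:x+2].mean(1),0,None)
    yc=(w*np.arange(y0-10,y0+11)).sum()/w.sum()
    print(x,yc.round(1),g('scene',full([(x,yc)],5,(290,170)),.040).round(1))
m=seg(c,'red',(150,170,215,215));ys,xs=np.nonzero(m)
print('c3 red',len(xs),g('scene',full(np.c_[xs,ys],5,(290,170)),.050).mean(0))
```

```text
top0 red 511 [120.71155868  69.54063563] [114.57098918  59.00729865] [126.93140518  79.59075779]
top0 blue [(-55, np.float64(-66.9), np.float64(55.4)), (-45, np.float64(-66.7), np.float64(55.2)), (-35, np.float64(-66.9), np.float64(55.3)), (-25, np.float64(-66.7), np.float64(54.9)), (-15, np.float64(-66.8), np.float64(55.6)), (-5, np.float64(-66.9), np.float64(55.4)), (5, np.float64(-66.8), np.float64(55.1)), (15, np.float64(-66.8), np.float64(55.5)), (25, np.float64(-66.8), np.float64(55.3)), (35, np.float64(-66.9), np.float64(55.1)), (45, np.float64(-66.7), np.float64(55.2)), (55, np.float64(-66.7), np.float64(55.3))]
t4 red 200 [120.77748604  75.32876349] [114.33875889  71.2108024 ] [126.61942436  79.35629979]
t4 blue [(-55, np.float64(-178.5), np.float64(-55.8)), (-45, np.float64(-178.5), np.float64(-55.7)), (-35, np.float64(-178.4), np.float64(-55.8)), (-25, np.float64(-178.6), np.float64(-55.6)), (-15, np.float64(-178.6), np.float64(-55.0)), (-5, np.float64(-178.6), np.float64(-53.9)), (5, np.float64(-178.7), np.float64(-53.8)), (15, np.float64(-178.7), np.float64(-55.5)), (25,
[... 1017 characters left out ...]
64(-182.5), np.float64(-58.3)), (-25, np.float64(-182.2), np.float64(-59.7)), (-15, np.float64(-182.0), np.float64(-58.1)), (-5, np.float64(-182.3), np.float64(-59.0)), (5, np.float64(-182.4), np.float64(-58.8)), (15, np.float64(-182.4), np.float64(-58.8)), (25, np.float64(-182.0), np.float64(-58.6)), (35, np.float64(-182.5), np.float64(-58.6)), (45, np.float64(-182.6), np.float64(-58.4)), (55, np.float64(-182.4), np.float64(-56.4))]
195 257.9 [[48.5 43.4]]
210 259.9 [[48.9 32.1]]
225 263.0 [[47.9 20.6]]
240 264.3 [[49.1  9.6]]
255 267.9 [[47.5 -1.9]]
270 269.2 [[ 48.8 -12.9]]
285 272.5 [[ 47.5 -24.3]]
300 274.3 [[ 48.2 -35.3]]
315 277.4 [[ 47.2 -46.7]]
c3 red 266 [121.31183818  68.12491943]
```

Request:
jog_arm:
  steps:
    - [0.0005,-0.002,0,0,0,0]
    - [0.001,-0.004,0,0,0,0]
    - [0.0014,-0.0058,0,0,0,0]
    - [0.0014,-0.0058,0,0,0,0]
    - [0.0014,-0.0058,0,0,0,0]
    - [0.0014,-0.0058,0,0,0,0]
    - [0.0014,-0.0058,0,0,0,0]
    - [0.0014,-0.0058,0,0,0,0]

```text
time_s: 11.85
eef_pos: [0.5305, -0.0697, 0.0172]
tool_rot: [[-0.23, 0.973, -0.003], [0.973, 0.23, 0.004], [0.004, -0.002, -1.0]]
force: [-4.9, 7.8, 9.6]
width: 0.0168
gripper_force: 79.1
```

Run:
```python
from h import *
o=get_obs();print(o['time_s'],o['eef_pos'],o['width'],o['force'])
d=np.array(o['eef_pos'])[:2]-[.5141,-.0003];print('ext',np.linalg.norm(d))
s=np.mean([capture('scene').astype(float) for _ in range(6)],0).astype(np.uint8);cv2.imwrite('pics/s5.png',s)
cv2.imwrite('pics/c5.png',cv2.resize(s[195:235,318:368],None,fx=14,fy=14,interpolation=2))
R=np.array([[.2298,.9732],[-.9732,.2298]]);oo=np.array([.51389,.0039])
for x,y,z in((.1215,.058,.041),(.1215,-.058,.041),(.1215,-.058,.01),(.1215,.075,.05),(.0585,0,.043),(.0585,0,.010)):
    p=oo+R@[x-.002,y];print((x,y,z),((proj('scene',[*p,z])-[318,195]+.5)*14-.5).round())
```

```text
11.85 [ 0.53050005 -0.06965992  0.01718461] 0.016809951099756092 [-4.94742147  7.8301757   9.61607385]
ext 0.07127243281208837
(0.1215, 0.058, 0.041) [[164. 223.]]
(0.1215, -0.058, 0.041) [[585. 286.]]
(0.1215, -0.058, 0.01) [[577. 383.]]
(0.1215, 0.075, 0.05) [[104. 186.]]
(0.0585, 0, 0.043) [[323. 372.]]
(0.0585, 0, 0.01) [[318. 476.]]
```

View pics/c5.png

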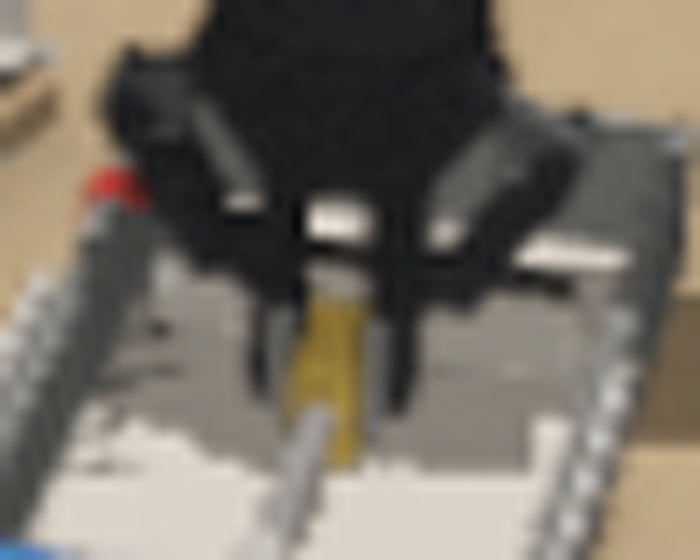

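The plate's black band ends at (572,288), against a predicted (585,286). The red mark's centre is at (115,188), against (104,186) for a level plate. The handle's rear edge shows no slip, so the plate is level with the mark to about 1 mm.

Run:
```python
from plant import *
import numpy as np
o=get_obs();print(o['eef_pos'],np.abs(o['joint_vel']).max(),job_done())
```

```text
the job is handed in; nothing more can be done
[ 0.53047665 -0.06968345  0.01718012] 0.001553047196062384 None
```

I've handed the job in: the cover is fully back at its stop, and the gripper is holding the handle steady with the rod out about 71 mm. By my measurements the end plate is level with the middle of the red mark to within about 1–2 mm, and I saw nothing else on the table disturbed.

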